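Face the bath tin to the front

ROBOT

A 6-joint arm with a two-finger parallel gripper is mounted at the origin on the work surface. World frame = base frame: x ahead of the robot, y to its left, z up, the work surface at z = 0. Lengths are in m, angles in degrees, forces in N, time in s.
With the tool pointing down it reaches from about 0.375 to 0.925 m from the base axis. Payload 5.7 kg.
Tool frame: the origin (TCP) lies between the finger pads; the fingertips stand 22 mm ahead of it and the grasp point (between the pads) lies 3 mm ahead of it; x points along the fingers, y is the direction in which the jaws open and shut, and the axes are right-handed (so a half turn about x gives the same grasp; the last joint's range is limited). The gripper opens to 85 mm and grips with 20 to 120 N. Pads are 22 mm wide; open, the fingers measure 114 mm over their backs; the gripper's body (76 mm by 85 mm) begins 54 mm behind the grasp point. The pads swing forward as they close: fully open they stand 13 mm farther back than shut.
Start: joints at [-79.246, 20.558, 86.54, -0, 72.909, -6.595], TCP at [0.179, -0.573, 0.253] pointing down, gripper open.
Joint ranges: [-170.27, 170.27], [-57.76, 135], [12.27, 136.19], [-55.21, 235.2], [11.17, 155.16], [-170.74, 170.74]. Speed limits (degrees/s): [136.94, 136.94, 180, 180, 180, 180].

INTERFACE

Orientations are given as a 3x3 rotation matrix whose columns are the frame's x, y, z axes.
In Python, from rig import status, imaging, env, nets gives the robot as it stands. The module is installed in compiled form; this text tells all that it offers.
- The arm moves only by the tool step_arm, never from a script. Its argument "increments" is a list of rows, each a list of 3 entries, a list of its own where there are three numbers: the shift along the tool's x, y, z in cm, then the turn, a rotation vector about the tool's x, y, z in rad, then the finger opening in cm, from 0 to 8.54. A call has exactly 10 rows; each row shifts and turns the commanded pose from where the row before left it, along the tool's axes as they then stand; what a row does not reach is not made up. A row lasts 1/12 s, in which the tool goes at most 41.7 mm and 7.16 degrees, less where a joint would pass 70% of its speed; a pose out of reach is approached as far as the arm can. A call is refused whole if a number of a shift passes 4.17 or a number of a turn 0.125, either way. A call with a gripper value outside its range is refused whole. The fingers move at their own pace and stop on an object; "squeeze" is the grip in N (left out, the last holds). Time passes only in rows, so rows that do not move let the fingers close, or fill a call up. It gives the time, the measured TCP pose, the force and the opening at its end, in the units of the state.
- status.get_obs(): the state, without advancing time (a new reading comes with each control period).
- imaging.get_image(name): name is "scene" or "top" or "wrist"; returns a dict with "frame" (480x640x3 uint8, red, green, blue), "vfov" (degrees; the focal length in pixels is half the picture's height over the tangent of half this angle, whatever the lens; pixels are square), "cx", "cy" (the principal point, pixels), "rvec" (rotation vector, rad) and "tvec" (3), from world to camera coordinates, as OpenCV has them; the wrist camera has in their place "tool_from_camera" (4x4, takes a point from camera to tool coordinates, whose origin is the TCP and whose axes are the tool frame's). Camera axes: x right, y down, z forward; pixel columns grow to the right and rows downward; lengths in m; the calibration is good to about 2 mm. A picture is of the moment at which its call begins: read the wrist's pose just before it. There is no depth.
- env.close_job(): hands the job in, once; it reports no verdict.
Trained networks look in a picture, given as the dict that the camera call returned (one of the last four; its "shot" number tells which), for a name from the list of things; names that differ only in an ending like _2 or _b are one class to them, and where a whole thing is asked for, a point or a joint stands for the part that bears it (a point fixed in the world has none). Each returns a list of dicts, best first, with "p" (0 to 1); they miss things now and then, are a little off and sometimes report something else, mostly with a low value. They report only what shows in the picture. A call takes as long as a camera call.
- nets.spot_in(picture, label): "rect" ([left, top, right, bottom] in pixels, round what is visible of it).
The state is a dict: "time": time; "qpos": joint angles; "qvel": joint speeds; "effort": joint torques, N m; "eef_pos": TCP position; "tool_rot": TCP orientation; "ft_force": force on the tool from outside, world axes, zero at the start; "torque": the same for the moment, N m; "finger_gap": finger opening in m.
Only numpy, scipy, OpenCV 4.12 (cv2) and the standard library are available. Lean on these libraries where they do the work, as an engineer would, in place of code of your own. Each camera call takes 0.05 s, during which the arm holds its last target.

TASK

First take the comb off the round tin and lay it flat inside the honeycomb soap rack, setting it down rather than dropping it. Then roll the tin round on its turntable with a fingertip on its edge until its orange label squarely faces the front, where the red nose of the stand points, and leave it standing there. Do not tip the tin or knock over or shove the other things on the ledge.

Things in the scene. Friction and masses are not known exactly. Their poses are not given: they have to be found in the camera images.
- comb_center (a point): White plastic wide-toothed comb, 160 mm long (its x), 28 mm wide (its y), 12 mm thick (its z), 50 g, rigid. It starts lying flat across the lid of the tin, roughly centred. The point is the comb's centre, 6 mm above its underside. It can be gripped across its 28 mm width.
- comb: The same comb; origin at the centre of its underside.
- rack_floor (a point): Low green plastic soap rack with a honeycomb-patterned floor, fixed on the ledge, turned about the vertical by up to half a radian. Point: centre of its inner floor, 13 mm above the ledge. Inner floor 130 mm (x) by 190 mm (y); the 5 mm thick rim rises 13 mm above the floor. Its x and y are the rack's short and long sides.
- tin_center (a point): Closed round tin, teal sides, aluminium lid: 70 mm tall, body 96 mm across, flat lid 100 mm across. Too wide to grip. Point: its centre, 35 mm below the lid's top; z up. Its label, an orange panel with a green dot, is on its -x side; an orange stripe on the lid runs from near the centre to the rim on that same -x side.
- tin: The same tin; origin at the centre of its underside. 0.26 to 0.6 kg. It stands loosely inside the low lip of a turntable (about 3 mm play) and turns with it: a fingertip rubbing its side, or pressed lightly on the lid near its edge and drawn round, turns it.
- stand: Fixed round white base of the turntable, 124 mm across. Origin on the turning axis at ledge height, z up. Its front is its -x side, marked by a red nose reaching 93 mm from the axis and looking roughly towards the robot. The tin's underside is 17 mm and its lid's top 87 mm above the ledge.
- stand_nose (a point): Point on the red nose, 73 mm in front of the turning axis (the stand's -x), 4 mm above the ledge. The grey turntable dish on the base is 114 mm across, lip top 25 mm above the ledge; it turns either way without end about the vertical with light friction (about 0.01 N m) and stays where it is left.
- lota: Bystander: small aluminium water pot (lota), 92 mm across and 92 mm tall, loose; origin at the centre of its underside.
- mug: Bystander: blue plastic bath mug, 90 mm across, 95 mm tall, with a handle, loose; origin at the centre of its underside.
- oil: Bystander: amber hair-oil bottle, 60 mm across, 150 mm tall, loose; origin at the centre of its underside.
- jar: Bystander: blue ceramic jar, 72 mm across, 85 mm tall, loose; origin at the centre of its underside.
- cleaner: Bystander: steel tongue cleaner, a U of 6 mm wire about 110 mm long and 55 mm wide, lying flat, loose; origin at the centre of its underside.
- soap: Bystander: pink soap bar, 85 x 55 x 28 mm, loose; origin at the centre of its underside.

How it is judged (in metres and radians):
On the way, in this order (a step that is already met when the one before it is completed fails the run):
1. the comb, still held, is lowered to the rack's floor (its centre less than 35 mm above the floor) (contact force between comb and the fingers above 0.3 N and z of comb_center in the frame of rack_floor below 0.035 m and x of comb_center in the frame of rack_floor between -0.07 and 0.07 m and y of comb_center in the frame of rack_floor between -0.1 and 0.1 m), for 0.05 s.
2. the comb lies flat and released inside the rack (z of comb_center in the frame of rack_floor between 0.001 and 0.012 m and x of comb_center in the frame of rack_floor between -0.055 and 0.055 m and y of comb_center in the frame of rack_floor between -0.085 and 0.085 m and angle between comb_center's own z axis and vertical below 0.12 rad and contact force between comb and the fingers below 0.1 N and linear speed of comb below 0.03 m/s), for 0.2 s.
3. a fingertip works on the tin itself (contact force between tin and the fingers above 0.3 N), for 0.1 s.
4. the tin stands still on its turntable with its label facing the front (angle between the x axis of tin_center and the x axis of stand, either way round below 0.2 rad and x of stand_nose in the frame of tin_center below -0.03 m and angular speed of tin below 0.1 rad/s and linear speed of tin below 0.02 m/s and horizontal distance between tin_center and stand below 0.01 m and angle between tin_center's own z axis and vertical below 0.05 rad and height (world z) of tin_center between 0.045 and 0.06 m), for 0.2 s.
At the end, for the whole second after the job is handed in: The comb is released and at rest, flat (within 0.12 rad) on the floor of the soap rack inside its rim; the tin stands upright and at rest inside the turntable's lip (within 10 mm of the axis), its label within 0.2 rad (11 degrees) of the stand's front, where the red nose points (all of step 2 and all of step 4); the robot touches nothing.
It fails at once if the lota or mug is pushed more than 30 mm from its place or tipped over (distance of any of lota, mug from where it was at the start of the episode above 0.03 m or angle between any of lota, mug's own z axis and vertical above 0.6 rad).
It fails at once if the oil or jar is pushed more than 30 mm from its place or tipped over (distance of any of oil, jar from where it was at the start of the episode above 0.03 m or angle between any of oil, jar's own z axis and vertical above 0.6 rad).
It fails at once if the cleaner or soap is pushed more than 30 mm from its place or tipped over (distance of any of cleaner, soap from where it was at the start of the episode above 0.03 m or angle between any of cleaner, soap's own z axis and vertical above 0.6 rad).
It fails at once if the tin is tipped or taken off the turntable (angle between tin_center's own z axis and vertical above 0.35 rad or horizontal distance between tin_center and stand above 0.04 m).
It also fails if it takes over 67 s, if anything falls off the work surface, if the arm or the gripper's body presses on something with over 40 N, if the wrist force passes 120 N, or if a joint passes its speed limit or range.

## Working session

There is one attempt and no reset: what is moved stays moved. The work goes in short steps, Python scripts to look and compute and a tool call to move; the robot and the scene stay as the last step left them, time stands still between calls to the robot, and variables do not carry over. Pictures are saved under pics/ and viewed, and the job is handed in when it is done.

Besides the shell and the picture viewer there is one more tool, called after ">>>" as a command line: name --argument value ..., lists and objects as JSON in quotes. step_arm: Moves the arm, as the interface text tells. Its arguments: {"type":"object","properties":{"increments":{"type":"array","items":{"type":"array"}},"squeeze":{"type":"number"}},"required":["increments"]}

```bash
mkdir -p pics
cat > h.py <<'E'
import numpy as np,cv2
from rig import status,imaging,env,nets
def shot(n,fn=None):
    s=status.get_obs(); p=imaging.get_image(n)
    p['s']=s
    if fn: cv2.imwrite('pics/'+fn,p['frame'][:,:,::-1])
    return p
def cam(p):
    f=240/np.tan(np.radians(p['vfov'])/2)
    if 'rvec' in p:
        R=cv2.Rodrigues(np.array(p['rvec'],float))[0]; t=np.array(p['tvec'],float).ravel()
        return f,R.T,-R.T@t
    T=np.array(p['tool_from_camera']);s=p['s'];Rt=np.array(s['tool_rot']);
    return f,Rt@T[:3,:3],Rt@T[:3,3]+np.array(s['eef_pos'])
def px(p,u,v,z):
    f,R,c=cam(p); d=R@np.array([(u-p['cx'])/f,(v-p['cy'])/f,1]); k=(z-c[2])/d[2]; return c+k*d
def proj(p,X):
    f,R,c=cam(p); q=R.T@(np.array(X)-c); return q[:2]/q[2]*f+np.array([p['cx'],p['cy']])
E
python3 - <<'E'
from h import *
for n in ['scene','top','wrist']:
    p=shot(n,n+'0.png'); f,R,c=cam(p); print(n,f,c.round(3),R[:,2].round(2),[k for k in p])
    for l in ['comb','rack_floor','tin','stand','stand_nose','lota','mug','oil','jar','cleaner','soap']:
        q=dict(p); 
        try: r=nets.spot_in(p,l)
        except Exception as e: print(l,e);continue
        print(l,[(np.round(a['rect']).tolist(),round(a['p'],2)) for a in r[:2]])
print(status.get_obs())
E
```

```text
scene 458.1885841655674 [1.14  0.764 0.711] [-0.5  -0.68 -0.54] ['frame', 'vfov', 'cx', 'cy', 'rvec', 'tvec', 'shot', 's']
comb [([358.0, 263.0, 401.0, 300.0], 0.89)]
rack_floor [([248.0, 207.0, 312.0, 252.0], 0.72)]
tin [([353.0, 270.0, 402.0, 322.0], 0.78)]
stand [([345.0, 296.0, 408.0, 333.0], 0.84)]
stand_nose [([346.0, 298.0, 406.0, 333.0], 0.74)]
lota [([269.0, 293.0, 315.0, 346.0], 0.79)]
mug [([207.0, 182.0, 247.0, 230.0], 0.57), ([351.0, 270.0, 403.0, 321.0], 0.57)]
oil [([392.0, 338.0, 431.0, 415.0], 0.87)]
jar [([199.0, 241.0, 224.0, 258.0], 0.71), ([390.0, 341.0, 429.0, 412.0], 0.3)]
cleaner []
soap [([268.0, 183.0, 292.0, 197.0], 0.52)]
top 570.0022903622176 [ 0.436 -0.02   1.355] [ 0.11  0.   -0.99] ['frame', 'vfov', 'cx', 'cy', 'rvec', 'tvec', 'shot', 's']
comb [([202.0, 209.0, 238.0, 281.0], 0.87), ([201.0, 220.0, 254.0, 284.0], 0.35)]
rack_floor [([364.0, 209.0, 460.0, 294.0], 0.67)]
tin [([199.0, 221.0, 248.0, 267.0], 0.69)]
stand [([209.0, 220.0, 253.0, 284.0], 0.6)]
stand_nose [([203.0, 218.0, 253.0, 287.0], 0.69)]
lota [([233.0, 139.0, 274.0, 179.0], 0.85)]
mug [
[... 520 characters left out ...]
+01, -4.25629153e-04,
        7.29096772e+01, -6.59449416e+00]), 'qvel': array([ 0.04944142,  0.11364654,  0.05646375,  0.0853246 ,  0.03624475,
       -0.05309248]), 'effort': array([-9.01253716e-04, -5.27572024e+01, -2.79035854e+01, -4.10519369e-04,
        2.08041849e-03,  4.34929234e-06]), 'eef_pos': array([ 0.17891339, -0.57266778,  0.25324802]), 'tool_rot': array([[-3.55768693e-05,  2.98213947e-01, -9.54499052e-01],
       [ 1.49238415e-04, -9.54499041e-01, -2.98213949e-01],
       [-9.99999988e-01, -1.53057444e-04, -1.05468892e-05]]), 'ft_force': array([ 0.69614059, -0.39885542,  0.04870714]), 'torque': array([-0.01463497, -0.04019352, -0.02647015]), 'finger_gap': 0.08542964837369352}
```

View images.

View pics/scene0.png

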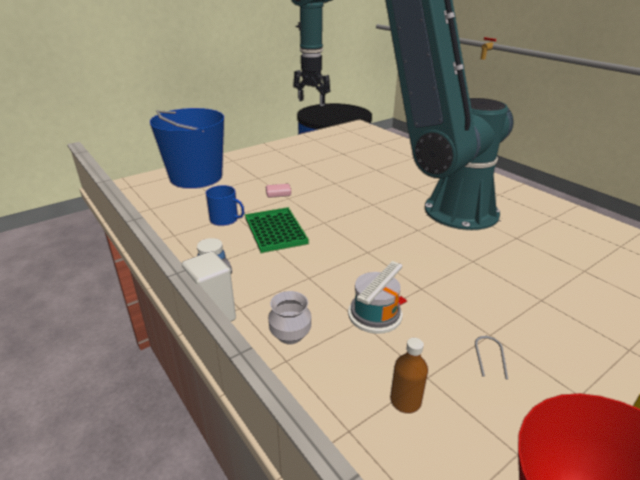

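View pics/top0.png

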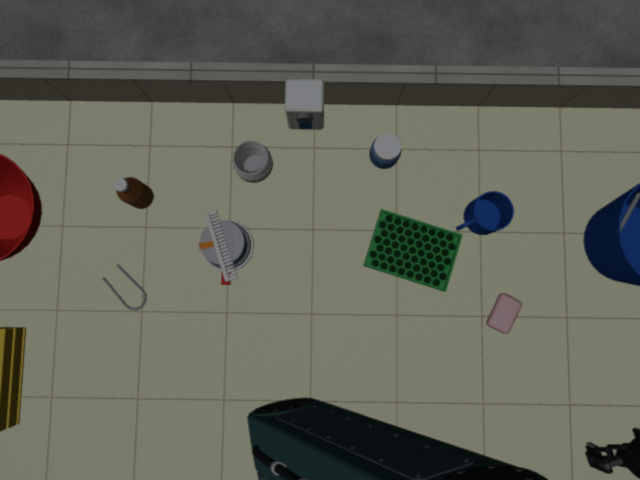

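Run:
```python
import cv2
a=cv2.imread('pics/top0.png')
cv2.imwrite('pics/topA.png',cv2.resize(a[190:310,180:280],None,fx=6,fy=5.0,interpolation=cv2.INTER_CUBIC)[:600])
cv2.imwrite('pics/topB.png',cv2.resize(a[190:310,340:480],None,fx=5,fy=5,interpolation=cv2.INTER_CUBIC))
```

```text
(no output)
```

View pics/topA.png

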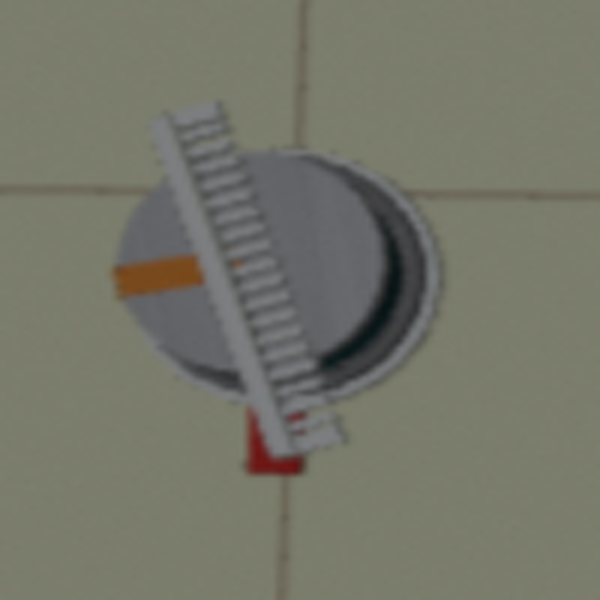

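View pics/topB.png

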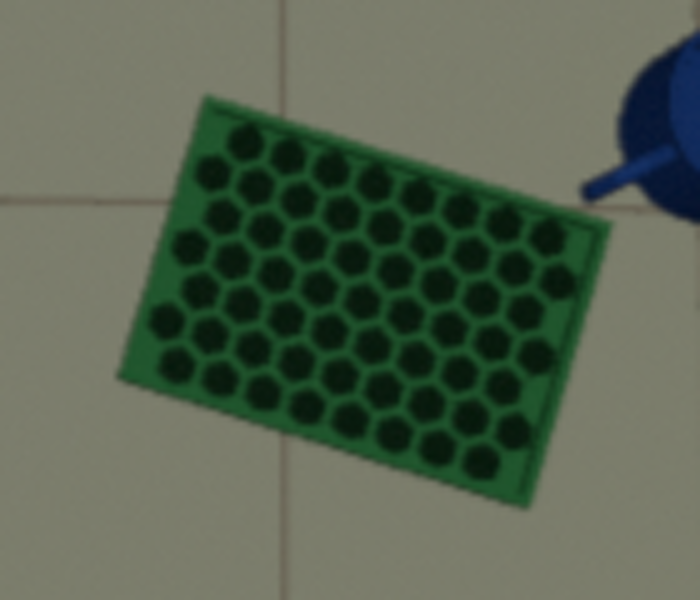

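Run:
```python
from h import *
p=shot('top'); 
A=lambda x,y,z: px(p,180+x/6,190+y/5,z)[:2]
B=lambda x,y,z: px(p,340+x/5,190+y/5,z)[:2]
c=np.array([A(*q,.099) for q in [(152,122),(218,103),(345,437),(272,458)]]);print('comb',c.round(4),c.mean(0).round(4))
d=(c[0]+c[1]-c[2]-c[3])/2;print(np.linalg.norm(d),np.degrees(np.arctan2(d[1],d[0])))
r=np.array([B(*q,.026) for q in [(208,97),(610,222),(528,507),(118,378)]]);print('rack',r.round(4),r.mean(0).round(4))
for i in range(4): e=r[(i+1)%4]-r[i];print(np.linalg.norm(e),np.degrees(np.arctan2(e[1],e[0])))
print('stripe',A(117,281,.087),A(240,263,.087),'nose',A(275,472,.004),A(248,472,.004),A(303,472,.004))
print('lid L/T',A(115,270,.087),A(270,150,.087))
print('base R/B',A(442,265,.008),A(330,402,.008))
for l,z,b in [('lota',.05,None),('oil',.1,None),('jar',.05,None),('mug',.05,None)]:
    q=nets.spot_in(p,l)[0]['rect'];print(l,px(p,(q[0]+q[2])/2,(q[1]+q[3])/2,z).round(3))
for nm,uv in [('clean',(104,266)),('soap',(503,313))]: print(nm,px(p,*uv,.01).round(3))
```

```text
comb [[0.6191 0.2389]
 [0.628  0.2146]
 [0.4802 0.1629]
 [0.4706 0.1894]] [0.5495 0.2015]
0.15662034900257255 18.84691998592785
rack [[ 0.6476 -0.1614]
 [ 0.5909 -0.3502]
 [ 0.4572 -0.3103]
 [ 0.5144 -0.1198]] [ 0.5525 -0.2354]
0.197056675827732 -106.71144238592449
0.1394933676036072 163.40276067045716
0.19896154030089724 73.30295892258505
0.13955258207495388 -17.379376194396897
stripe [0.54892151 0.25172425] [0.55765352 0.20617803] nose [0.46660814 0.20384348] [0.46645592 0.21447898] [0.46676599 0.19281431]
lid L/T [0.55384741 0.25265714] [0.60880191 0.19667586]
base R/B [0.56542157 0.14027439] [0.49977633 0.18260134]
lota [0.751 0.142 0.05 ]
oil [0.665 0.399 0.1  ]
jar [ 0.782 -0.172  0.05 ]
mug [ 0.642 -0.4    0.05 ]
clean [0.506 0.492 0.01 ]
soap [ 0.409 -0.447  0.01 ]
```

>>> step_arm --increments '[[[0, -3.0, -2.8], [0, 0, 0], 8.5], [[0, -3.0, -2.8], [0, 0, 0], 8.5], [[0, -3.0, -2.8], [0, 0, 0], 8.5], [[0, -3.0, -2.8], [0, 0, 0], 8.5], [[0, -3.0, -2.8], [0, 0, 0], 8.5], [[0, -3.0, -2.8], [0, 0, 0], 8.5], [[0, -3.0, -2.8], [0, 0, 0], 8.5], [[0, -3.0, -2.8], [0, 0, 0], 8.5], [[0, -3.0, -2.8], [0, 0, 0], 8.5], [[0, -3.0, -2.8], [0, 0, 0], 8.5]]' --squeeze 30

```text
time: 2.88
eef_pos: [0.3571, -0.2011, 0.2536]
tool_rot: [[0.001, 0.298, -0.955], [-0.0, -0.955, -0.298], [-1.0, 0.001, -0.001]]
ft_force: [0.9, -0.3, -1.2]
finger_gap: 0.085
```

>>> step_arm --increments '[[[0, -3.0, -2.8], [0, 0, 0], 7], [[0, -3.0, -2.8], [0, 0, 0], 7], [[0, -3.0, -2.8], [0, 0, 0], 7], [[0, -3.0, -2.8], [0, 0, 0], 7], [[0, -3.0, -2.8], [0, 0, 0], 6], [[0, -3.0, -2.8], [0, 0, 0], 6], [[0, -3.0, -2.8], [0, 0, 0], 5.5], [[0, -3.0, -2.8], [0, 0, 0], 5.5], [[0, -3.0, -2.8], [0, 0, 0], 5.5], [[0, -3.0, -2.8], [0, 0, 0], 5.5]]'

```text
time: 3.72
eef_pos: [0.535, 0.1693, 0.2535]
tool_rot: [[0.0, 0.299, -0.954], [0.0, -0.954, -0.299], [-1.0, 0.0, -0.0]]
ft_force: [0.2, -0.3, -0.3]
finger_gap: 0.055
```

Run:
```python
from h import *
p=shot('wrist','w1.png'); s=p['s'];print(s['time'],s['eef_pos'],s['tool_rot'],s['finger_gap'],s['qpos'],s['ft_force'])
np.savez('w1.npz',**{k:p[k] for k in ['frame','vfov','cx','cy','tool_from_camera']},eef=s['eef_pos'],rot=s['tool_rot'])
for l in ['comb','tin','stand','stand_nose']:print(l,nets.spot_in(p,l)[:2])
```

```text
3.7167 [0.53500728 0.1692696  0.25346898] [[ 4.05399642e-04  2.98668088e-01 -9.54356961e-01]
 [ 8.20947370e-05 -9.54357046e-01 -2.98668080e-01]
 [-9.99999914e-01  4.27322490e-05 -4.11415083e-04]] 0.05504371436454086 [1.05036465e+01 1.73499778e+01 9.14007750e+01 4.12445281e-04
 7.12255513e+01 8.31258903e+01] [ 0.22995916 -0.30816113 -0.3182068 ]
comb [{'rect': [263.7, 91.6, 305.0, 284.8], 'p': 0.91}, {'rect': [225.3, 125.6, 352.6, 242.1], 'p': 0.62}]
tin [{'rect': [230.3, 122.5, 349.1, 240.0], 'p': 0.76}, {'rect': [265.1, 89.1, 306.1, 285.0], 'p': 0.19}]
stand [{'rect': [245.3, 115.3, 352.4, 254.2], 'p': 0.65}]
stand_nose [{'rect': [246.5, 117.9, 355.6, 253.3], 'p': 0.67}]
```

View pics/w1.png

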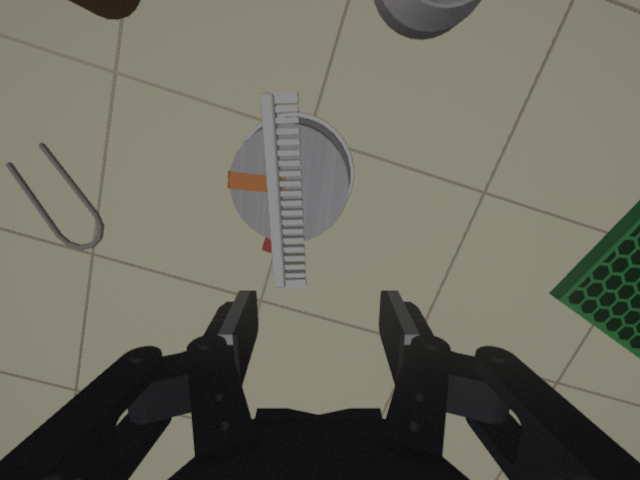

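Run:
```python
from h import *
d=np.load('w1.npz'); p=dict(d); p['s']=dict(eef_pos=d['eef'],tool_rot=d['rot'])
a=cv2.imread('pics/w1.png'); cv2.imwrite('pics/w1z.png',cv2.resize(a[80:300,200:380],None,fx=3,fy=2.7272,interpolation=cv2.INTER_CUBIC))
c=np.array([px(p,*q,.099)[:2] for q in [(263,94),(298,92),(306,286),(275,287)]]);print(c.round(4),c.mean(0))
e=(c[0]+c[1]-c[2]-c[3])/2;print(np.linalg.norm(e),np.degrees(np.arctan2(e[1],e[0])))
h=cv2.cvtColor(d['frame'],cv2.COLOR_RGB2HSV)
m=((h[...,0]>5)&(h[...,0]<20)&(h[...,1]>150)); m[:150]=0;m[210:]=0
v,u=np.nonzero(m);print(len(u),u.min(),u.max(),v.min(),v.max())
w=np.array([px(p,x,y,.087)[:2] for x,y in zip(u,v)]);print('stripe',w.mean(0)); 
l=cv2.fitLine(w.astype(np.float32),2,0,.01,.01).ravel();print(np.degrees(np.arctan2(l[1],l[0])))
print('lid',[px(p,*q,.087)[:2].round(4) for q in [(229,181),(351,181),(292,241),(290,181)]])
```

```text
[[0.6203 0.2397]
 [0.6293 0.2154]
 [0.4805 0.1643]
 [0.4715 0.1899]] [0.55040761 0.20231763]
0.1570918050367263 18.73200531408774
235 230 282 173 190
stripe [0.55105178 0.23791473]
-78.45431
lid [array([0.5474, 0.2517]), array([0.5777, 0.155 ]), array([0.5127, 0.1872]), array([0.5626, 0.2033])]
```

View pics/w1z.png

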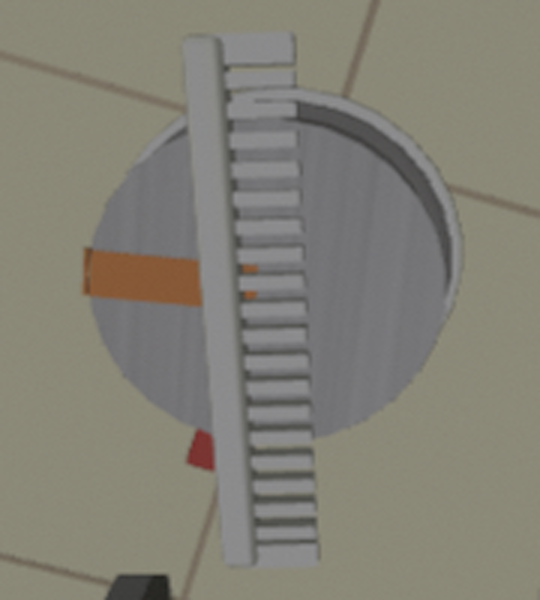

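>>> step_arm --increments '[[[2.2, -0.53, -0.48], [-0.012, 0, 0], 5.0], [[2.2, -0.54, -0.48], [-0.012, 0, 0], 5.0], [[2.2, -0.53, -0.48], [0, 0, 0], 5.0], [[2.2, -0.54, -0.48], [0, 0, 0], 5.0], [[2.2, -0.53, -0.49], [0, 0, 0], 5.0], [[1.0, 0, 0], [0, 0, 0], 5.0], [[0.8, 0, 0], [0, 0, 0], 5.0], [[0.6, 0, 0], [0, 0, 0], 5.0], [[0.4, 0, 0], [0, 0, 0], 5.0], [[0.3, 0, 0], [0, 0, 0], 5.0]]'

```text
time: 4.8
eef_pos: [0.5493, 0.1994, 0.1128]
tool_rot: [[0.001, 0.32, -0.947], [0.0, -0.947, -0.32], [-1.0, 0.0, -0.001]]
ft_force: [0.2, 0.4, 0.4]
finger_gap: 0.0497
```

Run:
```python
from h import *
p=shot('wrist','w2.png'); s=p['s'];print(s['time'],s['eef_pos'],s['tool_rot'],s['ft_force'])
for l in ['comb']:print(l,nets.spot_in(p,l)[:2])
```

```text
4.8 [0.54934237 0.19939725 0.11279554] [[ 9.45196077e-04  3.20297730e-01 -9.47316458e-01]
 [ 2.40354279e-04 -9.47316926e-01 -3.20297649e-01]
 [-9.99999524e-01  7.50525168e-05 -9.72385173e-04]] [0.21833455 0.44175354 0.41475625]
comb [{'rect': [274.3, 117.0, 344.4, 412.2], 'p': 0.64}]
```

View pics/w2.png

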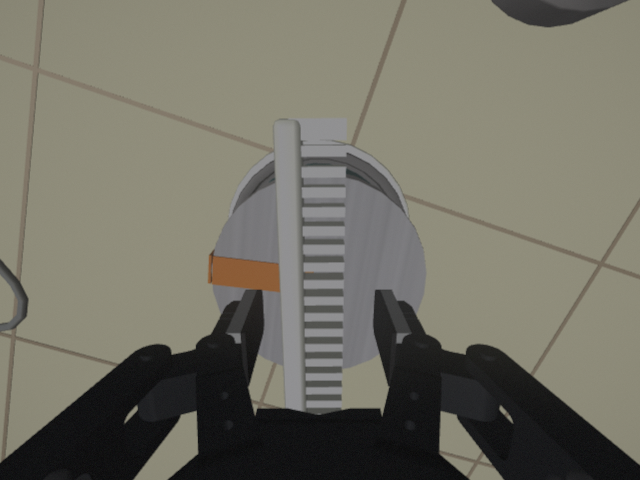

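>>> step_arm --increments '[[[0.1, -0.2, -0.15], [0, 0, 0], 5.0], [[0, 0, 0], [0, 0, 0], 4.0], [[0, 0, 0], [0, 0, 0], 3.2], [[0, 0, 0], [0, 0, 0], 2.0], [[0, 0, 0], [0, 0, 0], 2.0], [[0, 0, 0], [0, 0, 0], 2.0], [[0, 0, 0], [0, 0, 0], 2.0], [[0, 0, 0], [0, 0, 0], 2.0], [[0, 0, 0], [0, 0, 0], 2.0], [[0, 0, 0], [0, 0, 0], 2.0]]'

```text
time: 5.73
eef_pos: [0.5501, 0.2025, 0.1119]
tool_rot: [[0.001, 0.321, -0.947], [0.001, -0.947, -0.321], [-1.0, -0.0, -0.001]]
ft_force: [-1.9, 1.5, 5.4]
finger_gap: 0.027
```

>>> step_arm --increments '[[[-0.3, 0, 0], [0, 0, 0], 2.0], [[-0.6, 0, 0], [0, 0, 0], 2.0], [[-1.0, 0, 0], [0, 0, 0], 2.0], [[-1.5, 0, 0], [0, 0, 0], 2.0], [[-2, 0, 0], [0, 0, 0], 2.0], [[-2, 0, 0], [0, 0, 0], 2.0], [[-2, 0, 0], [0, 0, 0], 2.0], [[-1.5, 0, 0], [0, 0, 0], 2.0], [[-1, 0, 0], [0, 0, 0], 2.0], [[0, 0, 0], [0, 0, 0], 2.0]]'

```text
time: 6.57
eef_pos: [0.5512, 0.2026, 0.2333]
tool_rot: [[0.005, 0.321, -0.947], [0.001, -0.947, -0.321], [-1.0, 0.0, -0.005]]
ft_force: [0.5, 0.1, -0.5]
finger_gap: 0.0275
```

Run:
```python
from h import *
p=shot('wrist','w3.png'); s=p['s'];print(s['time'],s['eef_pos'],s['tool_rot'],s['ft_force'],s['finger_gap'],s['qpos'])
```

```text
6.5667 [0.55120956 0.20263502 0.23325902] [[ 4.66442169e-03  3.21097952e-01 -9.47034502e-01]
 [ 1.13765463e-03 -9.47045896e-01 -3.21096212e-01]
 [-9.99988474e-01  4.20329951e-04 -4.78271998e-03]] [ 0.51822579  0.12962757 -0.47774608] 0.02749290957325719 [1.34460907e+01 2.04430530e+01 8.97783637e+01 1.33657617e-03
 6.95034992e+01 8.47162290e+01]
```

View pics/w3.png

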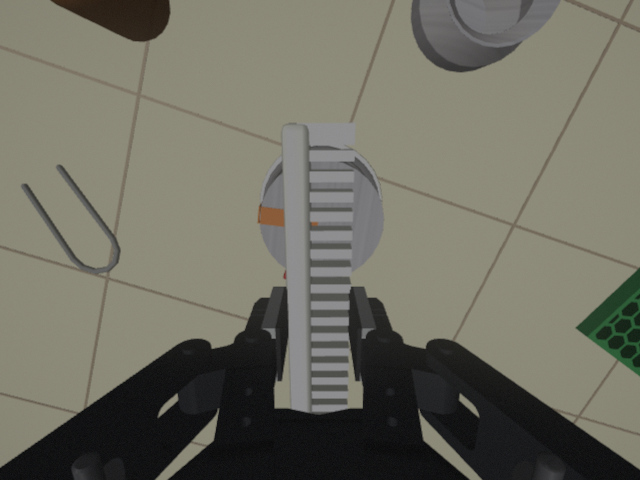

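>>> step_arm --increments '[[[0, 3.0, 1.0], [0, 0, 0], 2.0], [[0, 3.6, 1.2], [0, 0, 0], 2.0], [[0, 3.6, 1.2], [0, 0, 0], 2.0], [[0, 3.6, 1.2], [0, 0, 0], 2.0], [[0, 3.6, 1.2], [0, 0, 0], 2.0], [[0, 3.6, 1.2], [0, 0, 0], 2.0], [[0, 3.6, 1.2], [0, 0, 0], 2.0], [[0, 3.6, 1.2], [0, 0, 0], 2.0], [[0, 3.6, 1.2], [0, 0, 0], 2.0], [[0, 3.6, 1.2], [0, 0, 0], 2.0]]'

```text
time: 7.45
eef_pos: [0.5505, -0.1723, 0.2289]
tool_rot: [[-0.002, 0.321, -0.947], [0.001, -0.947, -0.321], [-1.0, -0.002, 0.002]]
ft_force: [0.8, 0.6, -0.5]
finger_gap: 0.0269
```

>>> step_arm --increments '[[[0, 3.6, 1.2], [0, 0, 0], 2.0], [[0, 2.5, 0.9], [0, 0, 0], 2.0], [[0, 0, 0], [-0.119, 0, 0], 2.0], [[0, 0, 0], [-0.119, 0, 0], 2.0], [[0, 0, 0], [-0.119, 0, 0], 2.0], [[0, 0, 0], [-0.119, 0, 0], 2.0], [[0, 0, 0], [-0.119, 0, 0], 2.0], [[0, 0, 0], [-0.119, 0, 0], 2.0], [[0, 0, 0], [-0.119, 0, 0], 2.0], [[0, 0, 0], [-0.119, 0, 0], 2.0]]'

```text
time: 8.28
eef_pos: [0.5505, -0.2349, 0.2287]
tool_rot: [[-0.003, 0.959, -0.282], [0.002, -0.282, -0.959], [-1.0, -0.003, -0.001]]
ft_force: [0.2, -0.4, -0.4]
finger_gap: 0.0271
```

Run:
```python
from h import *
p=shot('wrist','w4.png'); s=p['s'];print(s['time'],s['eef_pos'],s['tool_rot'],s['ft_force'],s['finger_gap'],s['qpos'])
t=np.array([.5525,-.2354,.038]);print('d tool cm',np.array(s['tool_rot']).T@(t-s['eef_pos'])*100, 'yang',np.degrees(np.arctan2(s['tool_rot'][1][1],s['tool_rot'][0][1])))
q=shot('top','t4.png')
```

```text
8.2833 [ 0.55048792 -0.23490632  0.22866495] [[-2.51201432e-03  9.59325357e-01 -2.82291604e-01]
 [ 1.51560266e-03 -2.82288518e-01 -9.59328357e-01]
 [-9.99995696e-01 -2.83768848e-03 -7.44843263e-04]] [ 0.24787572 -0.36684819 -0.36394095] 0.027100173932606626 [-2.97219573e+01  2.18073282e+01  8.83125684e+01  4.31415908e-03
  7.00481499e+01 -1.33264688e+01]
d tool cm [1.90658329e+01 2.61064925e-01 4.76199990e-03] yang -16.396906087312363
```

View pics/w4.png

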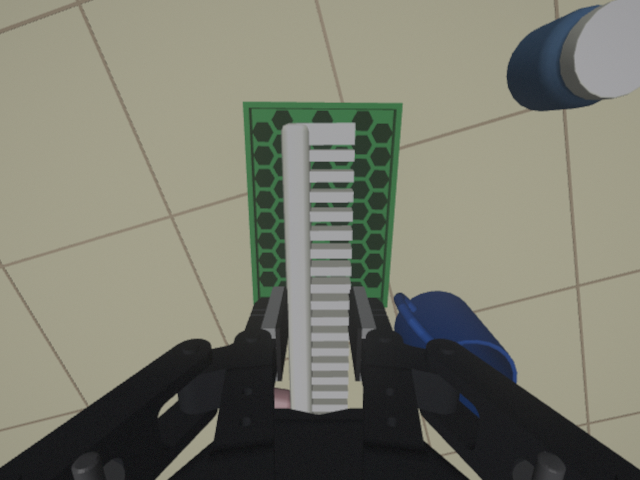

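View pics/t4.png

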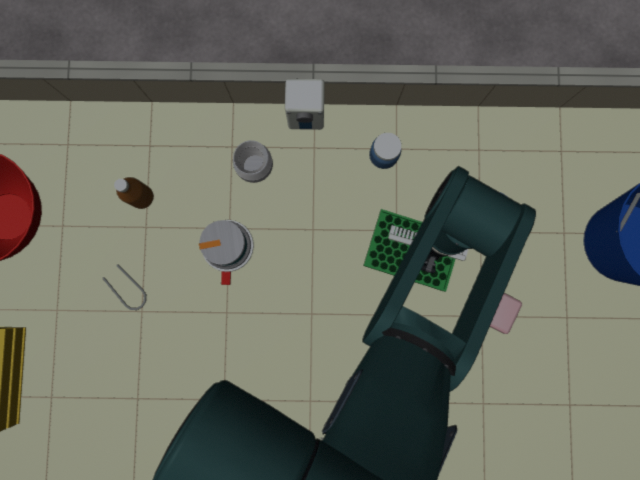

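>>> step_arm --increments '[[[1.5, 0.1, 0], [-0.0, 0, 0], 2.0], [[2.5, 0.1, 0], [0, 0, 0], 2.0], [[3.0, 0.06, 0], [0, 0, 0], 2.0], [[3.0, 0, 0], [0, 0, 0], 2.0], [[3.0, 0, 0], [0, 0, 0], 2.0], [[2.4, 0, 0], [0, 0, 0], 2.0], [[1.5, 0, 0], [0, 0, 0], 2.0], [[0.8, 0, 0], [0, 0, 0], 2.0], [[0.4, 0, 0], [0, 0, 0], 2.0], [[0, 0, 0], [0, 0, 0], 2.0]]'

```text
time: 9.22
eef_pos: [0.5534, -0.2359, 0.0485]
tool_rot: [[-0.001, 0.957, -0.29], [0.001, -0.29, -0.957], [-1.0, -0.001, -0.0]]
ft_force: [-0.3, 1.1, 0.4]
finger_gap: 0.0271
```

Run:
```python
from h import *
p=shot('wrist','w5.png'); s=p['s'];print(s['time'],s['eef_pos'],s['ft_force'],s['finger_gap'])
```

```text
9.2167 [ 0.5534323  -0.23587755  0.04849507] [-0.31062957  1.1085825   0.36545724] 0.027062972159610087
```

View pics/w5.png

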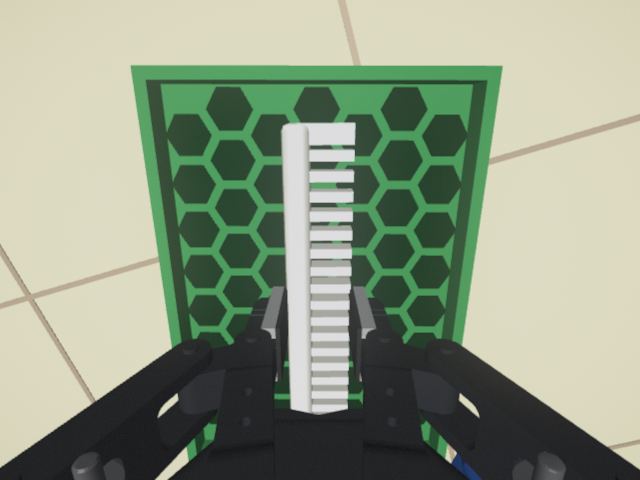

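>>> step_arm --increments '[[[0.3, 0, 0], [0, 0, 0], 2.0], [[0.2, 0, 0], [0, 0, 0], 2.0], [[0.15, 0, 0], [0, 0, 0], 2.0], [[0.1, 0, 0], [0, 0, 0], 2.0], [[0.1, 0, 0], [0, 0, 0], 2.0], [[0.05, 0, 0], [0, 0, 0], 2.0], [[0.05, 0, 0], [0, 0, 0], 2.0], [[0, 0, 0], [0, 0, 0], 2.0], [[0, 0, 0], [0, 0, 0], 2.0], [[0, 0, 0], [0, 0, 0], 2.0]]'

```text
time: 10.1
eef_pos: [0.5539, -0.2361, 0.0398]
tool_rot: [[-0.0, 0.958, -0.288], [0.0, -0.288, -0.958], [-1.0, -0.0, -0.0]]
ft_force: [-0.1, -0.0, -0.5]
finger_gap: 0.0275
```

>>> step_arm --increments '[[[0.1, 0, 0], [0, 0, 0], 2.0], [[0.05, 0, 0], [0, 0, 0], 2.0], [[0.03, 0, 0], [0, 0, 0], 2.0], [[0, 0, 0], [0, 0, 0], 2.0], [[0, 0, 0], [0, 0, 0], 2.0], [[0, 0, 0], [0, 0, 0], 2.0], [[0, 0, 0], [0, 0, 0], 2.0], [[0, 0, 0], [0, 0, 0], 2.0], [[0, 0, 0], [0, 0, 0], 2.0], [[0, 0, 0], [0, 0, 0], 2.0]]'

```text
time: 10.93
eef_pos: [0.5538, -0.2361, 0.038]
tool_rot: [[-0.0, 0.958, -0.288], [0.0, -0.288, -0.958], [-1.0, -0.0, -0.0]]
ft_force: [-0.3, 0.6, 0.9]
finger_gap: 0.0272
```

>>> step_arm --increments '[[[0.06, 0, 0], [0, 0, 0], 2.0], [[0, 0, 0], [0, 0, 0], 2.0], [[0, 0, 0], [0, 0, 0], 3.0], [[0, 0, 0], [0, 0, 0], 3.5], [[0, 0, 0], [0, 0, 0], 4.0], [[0, 0, 0], [0, 0, 0], 4.5], [[0, 0, 0], [0, 0, 0], 5.0], [[-0.2, 0, 0], [0, 0, 0], 5.0], [[-0.5, 0, 0], [0, 0, 0], 5.0], [[-1, 0, 0], [0, 0, 0], 5.0]]'

```text
time: 11.77
eef_pos: [0.5531, -0.2357, 0.054]
tool_rot: [[-0.002, 0.958, -0.288], [0.001, -0.288, -0.958], [-1.0, -0.002, -0.001]]
ft_force: [-0.1, 0.3, 0.7]
finger_gap: 0.0498
```

>>> step_arm --increments '[[[-1.5, 0, 0], [0, 0, 0], 5.0], [[-2, 0, 0], [0, 0, 0], 5.0], [[-3, 0, 0], [0, 0, 0], 4.0], [[-4, 0, 0], [0, 0, 0], 3.0], [[-4, 0, 0], [0, 0, 0], 2.0], [[-3, 0, 0], [0, 0, 0], 1.0], [[-2, 0, 0], [0, 0, 0], 0], [[0, 0, 0], [0, 0, 0], 0], [[0, 0, 0], [0, 0, 0], 0], [[0, 0, 0], [0, 0, 0], 0]]'

```text
time: 12.6
eef_pos: [0.5532, -0.2357, 0.2491]
tool_rot: [[-0.001, 0.958, -0.288], [0.001, -0.288, -0.958], [-1.0, -0.001, -0.0]]
ft_force: [-0.5, 0.3, -0.3]
finger_gap: -0.0005
```

Run:
```python
from h import *
p=shot('wrist','w6.png'); s=p['s'];print(s['time'],s['eef_pos'],s['tool_rot'],s['ft_force'],s['finger_gap'],s['qpos'])
q=shot('top','t6.png')
```

```text
12.6 [ 0.55317419 -0.23572384  0.24906396] [[-7.95800416e-04  9.57682735e-01 -2.87824854e-01]
 [ 5.48376374e-04 -2.87824484e-01 -9.57683019e-01]
 [-9.99999533e-01 -9.19960895e-04 -2.96119741e-04]] [-0.46911141  0.30586873 -0.27232195] -0.0004510010642566045 [-2.96627056e+01  2.09024999e+01  8.66315969e+01  4.96638614e-03
  7.25210735e+01 -1.29364286e+01]
```

View pics/w6.png

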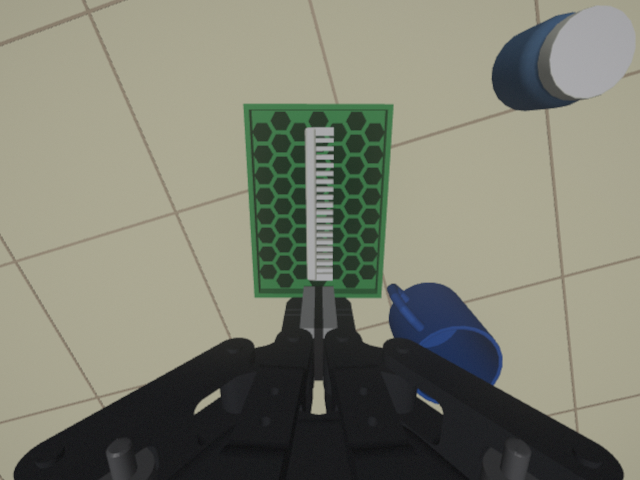

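```bash
cat > meas.py <<'E'
from h import *
def blob(p,lo,hi,z,box):
    h=cv2.cvtColor(p['frame'],cv2.COLOR_RGB2HSV); m=cv2.inRange(h,lo,hi); M=np.zeros_like(m); l,t,r,b=box; M[t:b,l:r]=m[t:b,l:r]
    v,u=np.nonzero(M); return np.array([px(p,x,y,z)[:2] for x,y in zip(u,v)]),(u.min(),u.max(),v.min(),v.max()) if len(u) else None
def circ(p,box):
    pass
E
python3 - <<'E'
from meas import *
p=shot('top','t7.png')
a=cv2.imread('pics/t7.png'); cv2.imwrite('pics/t7z.png',cv2.resize(a[205:295,185:275],None,fx=6.5,fy=6.5,interpolation=cv2.INTER_CUBIC))
w,b=blob(p,(5,120,60),(22,255,255),.087,(190,220,235,275));print(len(w),b,w.mean(0));l=cv2.fitLine(w.astype(np.float32),2,0,.01,.01).ravel();print(np.degrees(np.arctan2(l[1],l[0])))
w,b=blob(p,(0,0,0),(180,255,255),.006,(0,0,1,1))
h=cv2.cvtColor(p['frame'],cv2.COLOR_RGB2HSV)
m=((h[...,0]<4)|(h[...,0]>174))&(h[...,1]>130);m[:260]=0;m[300:]=0;m[:,:200]=0;m[:,260:]=0
v,u=np.nonzero(m);print(u.min(),u.max(),v.min(),v.max(),u.mean(),v.mean());w=np.array([px(p,x,y,.008)[:2] for x,y in zip(u,v)]);print('nose',w.mean(0),w.min(0),w.max(0))
E
```

```text
121 (np.int64(199), np.int64(230), np.int64(240), np.int64(273)) [0.55362406 0.22953912]
-87.4136
222 229 272 284 225.54545454545453 277.6969696969697
nose [0.48226677 0.20437637] [0.46746168 0.19582384] [0.495799   0.21319202]
```

View pics/t7z.png

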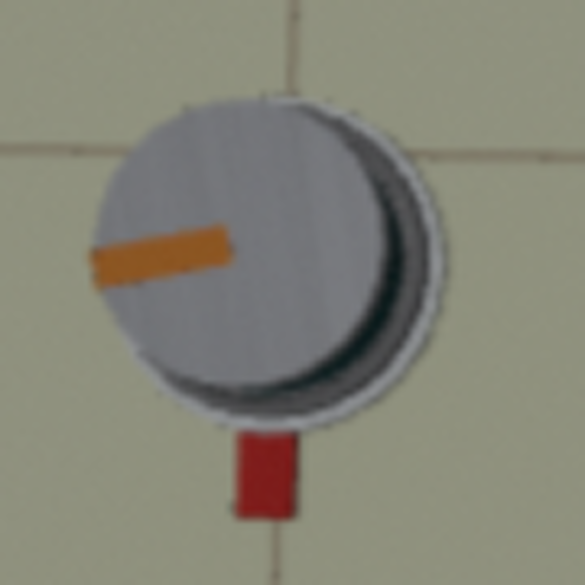

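>>> step_arm --increments '[[[0, -1.1, -3.6], [0, 0, 0], 0], [[0, -1.1, -3.6], [0, 0, 0], 0], [[0, -1.1, -3.6], [0, 0, 0], 0], [[0, -1.1, -3.6], [0, 0, 0], 0], [[0, -1.1, -3.6], [0, 0, 0], 0], [[0, -1.1, -3.6], [0, 0, 0], 0], [[0, -1.1, -3.6], [0, 0, 0], 0], [[0, -1.1, -3.6], [0, 0, 0], 0], [[0, -1.1, -3.6], [0, 0, 0], 0], [[0, -1.1, -3.6], [0, 0, 0], 0]]'

```text
time: 13.58
eef_pos: [0.5511, 0.1421, 0.2482]
tool_rot: [[-0.002, 0.958, -0.288], [-0.0, -0.288, -0.958], [-1.0, -0.002, 0.001]]
ft_force: [1.0, -0.2, -0.5]
finger_gap: -0.0
```

Run:
```python
from h import *
p=shot('wrist','w8.png'); s=p['s'];print(s['time'],s['eef_pos'],s['ft_force'],s['qpos'])
R=np.array(s['tool_rot']);print(R.round(4))
t=np.array([.5626,.2033,0])+.036*R[:,2];t[2]=.122;print('d',R.T@(t-s['eef_pos'])*100)
np.savez('w8.npz',**{k:p[k] for k in ['frame','vfov','cx','cy','tool_from_camera']},eef=s['eef_pos'],rot=s['tool_rot'])
```

```text
13.5833 [0.55113801 0.1420688  0.24818313] [ 1.01096725 -0.22979266 -0.45728911] [7.49936465e+00 1.83676299e+01 9.06832194e+01 3.74751864e-03
 7.10844478e+01 2.42314510e+01]
[[-2.300e-03  9.577e-01 -2.879e-01]
 [-2.000e-04 -2.879e-01 -9.577e-01]
 [-1.000e+00 -2.200e-03  9.000e-04]]
d [12.61735915 -0.63779463 -2.60536761]
```

View pics/w8.png

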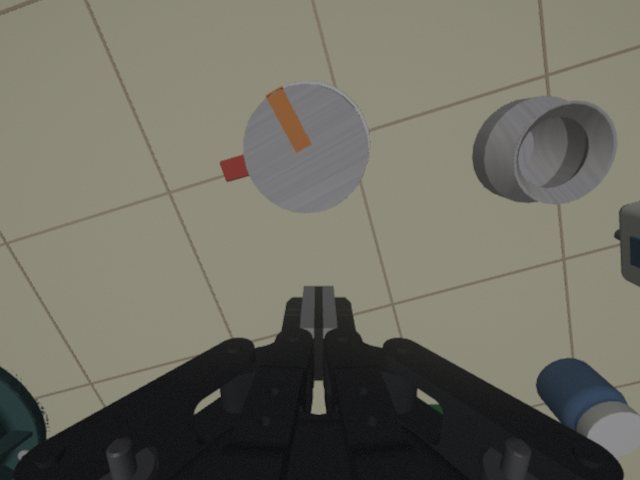

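```bash
cat > tin.py <<'E'
from h import *
def analyse(p,box):
    # lid circle by world-plane warp at z=.087, red & orange blobs
    l,t,r,b=box
    h=cv2.cvtColor(p['frame'],cv2.COLOR_RGB2HSV); H,S,V=cv2.split(h)
    o=np.zeros(H.shape,bool); o[t:b,l:r]=((H>7)&(H<20)&(S>150))[t:b,l:r]
    n=np.zeros(H.shape,bool); n[t:b,l:r]=(((H<5)|(H>174))&(S>150))[t:b,l:r]
    W=lambda m,z: np.array([px(p,x,y,z)[:2] for y,x in zip(*np.nonzero(m))])
    O=W(o,.087);N=W(n,.007)
    k=cv2.connectedComponents(o.astype(np.uint8))
    lo=cv2.fitLine(O.astype(np.float32),2,0,.01,.01).ravel()
    out={'stripe_mean':O.mean(0).round(4),'stripe_line_deg':np.degrees(np.arctan2(lo[1],lo[0])).round(1)}
    if len(N)>5:
        r=cv2.minAreaRect((N*1e4).astype(np.float32)); out.update(nose_mean=N.mean(0).round(4),nose_rect=r)
    lid=np.zeros(H.shape,np.uint8); lid[t:b,l:r]=(((S<40)&(V>90))[t:b,l:r])|o[t:b,l:r]
    cs=cv2.findContours(lid,cv2.RETR_EXTERNAL,cv2.CHAIN_APPROX_NONE)[0]; c=max(cs,key=cv2.contourArea)
    c=cv2.convexHull(c)[:,0]; L=np.array([px(p,x,y,.087)[:2] for x,y in c])
    e=cv2.fitEllipse((L*1e4).astype(np.float32)); out['lid']=e
    return out
E
python3 - <<'E'
from tin import *
d=np.load('w8.npz'); p=dict(d); p['s']=dict(eef_pos=d['eef'],tool_rot=d['rot'])
for k,v in analyse(p,(200,70,400,230)).items(): print(k,v)
h=cv2.cvtColor(d['frame'],cv2.COLOR_RGB2HSV);print(h[170,320],h[50,200],h[125,290],h[168,235])
E
```

```text
Traceback (most recent call last):
  File "tin.py", line 15, in analyse
    lid=np.zeros(H.shape,np.uint8); lid[t:b,l:r]=(((S<40)&(V>90))[t:b,l:r])|o[t:b,l:r]
                                                  ~~~~~~~~~~~~~~~^^^^^^^^^
TypeError: slice indices must be integers or None or have an __index__ method
```

```bash
sed -i 's/r=cv2.minAreaRect/rr=cv2.minAreaRect/; s/nose_rect=r)/nose_rect=rr)/; s/;  *r=cv2/; rr=cv2/' tin.py
python3 - <<'E'
from tin import *
d=np.load('w8.npz'); p=dict(d); p['s']=dict(eef_pos=d['eef'],tool_rot=d['rot'])
for k,v in analyse(p,(200,70,400,230)).items(): print(k,v)
h=cv2.cvtColor(d['frame'],cv2.COLOR_RGB2HSV);print(h[170,320],h[50,200],h[125,290],h[168,235])
E
```

```text
Traceback (most recent call last):
  File "tin.py", line 18, in analyse
    e=cv2.fitEllipse((L*1e4).astype(np.float32)); out['lid']=e
cv2.error: OpenCV(4.12.0) /io/opencv/modules/imgproc/src/shapedescr.cpp:361: error: (-201:Incorrect size of input array) There should be at least 5 points to fit the ellipse in function 'fitEllipseNoDirect'
```

```bash
sed -i "s/(S<40)&(V>90)/((H>90)\&(H<150)|(S<14))\&(V>90)/" tin.py
python3 - <<'E'
from tin import *
d=np.load('w8.npz'); h=cv2.cvtColor(d['frame'],cv2.COLOR_RGB2HSV);print(h[170,320],h[50,200],h[125,290],h[168,235],h[120,360],h[200,300])
p=dict(d); p['s']=dict(eef_pos=d['eef'],tool_rot=d['rot'])
for k,v in analyse(p,(200,70,400,230)).items(): print(k,v)
E
```

```text
[120   4 118] [ 26  36 140] [ 13 154 137] [  2 151 123] [120   4 120] [135   4 122]
stripe_mean [0.553  0.2298]
stripe_line_deg -78.7
nose_mean [0.479 0.206]
nose_rect ((4786.24072265625, 2054.8955078125), (189.82212829589844, 239.0419921875), 88.58747100830078)
lid ((5596.55908203125, 2043.3734130859375), (988.605712890625, 1022.0661010742188), 135.09902954101562)
```

>>> step_arm --increments '[[[0.5, -0.3, -0.9], [0, 0, 0], 0], [[1.5, -0.3, -0.9], [0, 0, 0], 0], [[2.0, -0.26, -0.8], [0, 0, 0], 0], [[2.0, 0, 0], [0, 0, 0], 0], [[2.0, 0, 0], [0, 0, 0], 0], [[2.0, 0, 0], [0, 0, 0], 0], [[1.4, 0, 0], [0, 0, 0], 0], [[0.8, 0, 0], [0, 0, 0], 0], [[0.4, 0, 0], [0, 0, 0], 0], [[0, 0, 0], [0, 0, 0], 0]]'

```text
time: 14.47
eef_pos: [0.5508, 0.167, 0.1223]
tool_rot: [[-0.002, 0.957, -0.289], [-0.0, -0.289, -0.957], [-1.0, -0.002, 0.001]]
ft_force: [0.1, -0.2, -0.7]
finger_gap: 0.0001
```

>>> step_arm --increments '[[[0.1, 0, 0], [0, 0, 0], 0], [[0.1, 0, 0], [0, 0, 0], 0], [[0.1, 0, 0], [0, 0, 0], 0], [[0.1, 0, 0], [0, 0, 0], 0], [[0, 0, 0], [0, 0, 0], 0], [[0, 0, 0], [0, 0, 0], 0], [[0, 0, 0], [0, 0, 0], 0], [[0, 0, 0], [0, 0, 0], 0], [[0, 0, 0], [0, 0, 0], 0], [[0, 0, 0], [0, 0, 0], 0]]'

```text
time: 15.3
eef_pos: [0.5514, 0.1677, 0.1194]
tool_rot: [[0.0, 0.958, -0.288], [0.0, -0.288, -0.958], [-1.0, -0.0, -0.0]]
ft_force: [0.0, -0.1, -0.0]
finger_gap: 0.0002
```

Run:
```python
from h import *
p=shot('wrist','w9.png'); s=p['s'];print(s['time'],s['eef_pos'],s['ft_force'],s['torque'])
```

```text
15.3 [0.55141119 0.16773482 0.11944368] [ 0.03735383 -0.07106503 -0.04207199] [0.08410603 0.00501285 0.00129713]
```

View pics/w9.png

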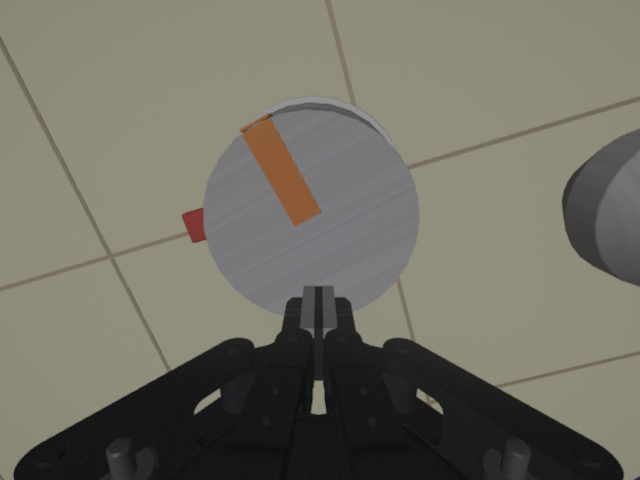

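>>> step_arm --increments '[[[0.1, 0, 0], [0, 0, 0], 0], [[0.1, 0, 0], [0, 0, 0], 0], [[0.1, 0, 0], [0, 0, 0], 0], [[0.1, 0, 0], [0, 0, 0], 0], [[0.1, 0, 0], [0, 0, 0], 0], [[0, 0, 0], [0, 0, 0], 0], [[0, 0, 0], [0, 0, 0], 0], [[0, 0, 0], [0, 0, 0], 0], [[0, 0, 0], [0, 0, 0], 0], [[0, 0, 0], [0, 0, 0], 0]]'

```text
time: 16.18
eef_pos: [0.5514, 0.1677, 0.1145]
tool_rot: [[0.0, 0.958, -0.288], [0.0, -0.288, -0.958], [-1.0, 0.0, -0.0]]
ft_force: [-0.2, 0.2, 0.0]
finger_gap: 0.0001
```

>>> step_arm --increments '[[[0.05, 0, 0], [0, 0, 0], 0], [[0.05, 0, 0], [0, 0, 0], 0], [[0.05, 0, 0], [0, 0, 0], 0], [[0.05, 0, 0], [0, 0, 0], 0], [[0, 0, 0], [0, 0, 0], 0], [[0, 0, 0], [0, 0, 0], 0], [[0, 0, 0], [0, 0, 0], 0], [[0, 0, 0], [0, 0, 0], 0], [[0, 0, 0], [0, 0, 0], 0], [[0, 0, 0], [0, 0, 0], 0]]'

```text
time: 17.02
eef_pos: [0.5514, 0.1677, 0.1125]
tool_rot: [[0.0, 0.958, -0.288], [0.0, -0.288, -0.958], [-1.0, -0.0, -0.0]]
ft_force: [0.6, -0.2, 0.4]
finger_gap: -0.0002
```

>>> step_arm --increments '[[[0.05, 0, 0], [0, 0, 0], 0], [[0.05, 0, 0], [0, 0, 0], 0], [[0, 0, 0], [0, 0, 0], 0], [[0, 0, 0], [0, 0, 0], 0], [[0, 0, 0], [0, 0, 0], 0], [[0, 0, 0], [0, 0, 0], 0], [[0, 0, 0], [0, 0, 0], 0], [[0, 0, 0], [0, 0, 0], 0], [[0, 0, 0], [0, 0, 0], 0], [[0, 0, 0], [0, 0, 0], 0]]'

```text
time: 17.85
eef_pos: [0.5514, 0.1677, 0.1115]
tool_rot: [[0.0, 0.958, -0.288], [0.0, -0.288, -0.958], [-1.0, 0.0, -0.0]]
ft_force: [-0.1, 0.3, -0.4]
finger_gap: -0.0006
```

>>> step_arm --increments '[[[0.05, 0, 0], [0, 0, 0], 0], [[0.05, 0, 0], [0, 0, 0], 0], [[0.0, 0, 0], [0, 0, 0], 0], [[0.0, 0, 0], [0, 0, 0], 0], [[0, 0, 0], [0, 0, 0], 0], [[0, 0, 0], [0, 0, 0], 0], [[0, 0, 0], [0, 0, 0], 0], [[0, 0, 0], [0, 0, 0], 0], [[0, 0, 0], [0, 0, 0], 0], [[0, 0, 0], [0, 0, 0], 0]]'

```text
time: 18.68
eef_pos: [0.5514, 0.1677, 0.1104]
tool_rot: [[-0.0, 0.958, -0.288], [0.0, -0.288, -0.958], [-1.0, -0.0, -0.0]]
ft_force: [0.9, -0.9, -0.6]
finger_gap: 0.0
```

>>> step_arm --increments '[[[0.05, 0, 0], [0, 0, 0], 0], [[0.05, 0, 0], [0, 0, 0], 0], [[0.03, 0, 0], [0, 0, 0], 0], [[0.0, 0, 0], [0, 0, 0], 0], [[0, 0, 0], [0, 0, 0], 0], [[0, 0, 0], [0, 0, 0], 0], [[0, 0, 0], [0, 0, 0], 0], [[0, 0, 0], [0, 0, 0], 0], [[0, 0, 0], [0, 0, 0], 0], [[0, 0, 0], [0, 0, 0], 0]]'

```text
time: 19.52
eef_pos: [0.5514, 0.1677, 0.1091]
tool_rot: [[-0.0, 0.958, -0.288], [0.0, -0.288, -0.958], [-1.0, -0.0, -0.0]]
ft_force: [0.8, -0.5, -0.1]
finger_gap: -0.0001
```

>>> step_arm --increments '[[[0.04, 0, 0], [0, 0, 0], 0], [[0, 0, 0], [0, 0, 0], 0], [[0.0, 0, 0], [0, 0, 0], 0], [[0.0, 0, 0], [0, 0, 0], 0], [[0.04, 0, 0], [0, 0, 0], 0], [[0, 0, 0], [0, 0, 0], 0], [[0, 0, 0], [0, 0, 0], 0], [[0, 0, 0], [0, 0, 0], 0], [[0, 0, 0], [0, 0, 0], 0], [[0, 0, 0], [0, 0, 0], 0]]'

```text
time: 20.35
eef_pos: [0.5518, 0.1676, 0.109]
tool_rot: [[0.001, 0.958, -0.288], [0.0, -0.288, -0.958], [-1.0, 0.001, -0.0]]
ft_force: [-1.2, -2.0, 7.0]
finger_gap: 0.0001
```

>>> step_arm --increments '[[[-0.03, 0.0, 0], [0, 0, 0], 0], [[0, 0.12, 0], [-0.034, 0, 0], 0], [[0, 0.18, -0.004], [-0.05, 0, 0], 0], [[0, 0.18, -0.004], [-0.05, 0, 0], 0], [[0, 0.18, -0.004], [-0.05, 0, 0], 0], [[0, 0.18, -0.004], [-0.05, 0, 0], 0], [[0, 0.18, -0.004], [-0.05, 0, 0], 0], [[0, 0.18, -0.004], [-0.05, 0, 0], 0], [[0, 0.12, 0], [-0.034, 0, 0], 0], [[0, 0, 0], [0, 0, 0], 0]]'

```text
time: 21.18
eef_pos: [0.5651, 0.167, 0.109]
tool_rot: [[0.001, 0.997, 0.077], [0.001, 0.077, -0.997], [-1.0, 0.001, -0.001]]
ft_force: [-1.1, 2.7, 6.2]
finger_gap: 0.0002
```

Run:
```python
from tin import *
p=shot('wrist','w10.png'); s=p['s'];print(s['time'],s['eef_pos'],s['ft_force'],s['torque'],np.array(s['tool_rot']).round(3))
for k,v in analyse(p,(170,60,440,300)).items(): print(k,v)
```

```text
21.1833 [0.56509996 0.16701076 0.10900657] [-1.10761247  2.72672849  6.2186734 ] [ 0.52074564  0.06468989 -0.01255355] [[ 0.001  0.997  0.077]
 [ 0.001  0.077 -0.997]
 [-1.     0.001 -0.001]]
stripe_mean [0.5431 0.2258]
stripe_line_deg -56.4
nose_mean [0.4756 0.2061]
nose_rect ((4771.74365234375, 2052.482421875), (206.7936553955078, 208.8368682861328), 87.1410140991211)
lid ((5585.1572265625, 2037.4923095703125), (981.798828125, 1059.9813232421875), 0.3422865867614746)
```

View pics/w10.png

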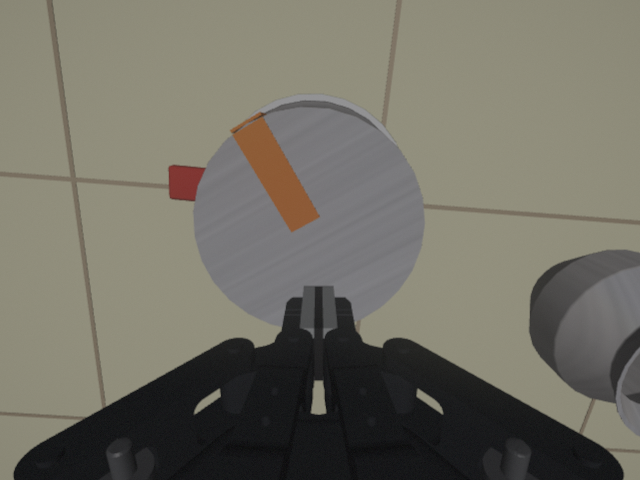

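>>> step_arm --increments '[[[-0.02, 0.12, 0], [-0.034, 0, 0], 0], [[0, 0.18, -0.004], [-0.05, 0, 0], 0], [[0, 0.18, -0.004], [-0.05, 0, 0], 0], [[0, 0.18, -0.004], [-0.05, 0, 0], 0], [[0, 0.18, -0.004], [-0.05, 0, 0], 0], [[0, 0.18, -0.004], [-0.05, 0, 0], 0], [[0, 0.18, -0.004], [-0.05, 0, 0], 0], [[0, 0.18, -0.004], [-0.05, 0, 0], 0], [[0, 0.18, -0.004], [-0.05, 0, 0], 0], [[0, 0.12, 0], [-0.034, 0, 0], 0]]'

```text
time: 22.07
eef_pos: [0.58, 0.1719, 0.1091]
tool_rot: [[-0.0, 0.855, 0.519], [0.001, 0.519, -0.855], [-1.0, 0.0, -0.001]]
ft_force: [-2.1, 2.4, 6.6]
finger_gap: -0.0001
```

Run:
```python
from tin import *
p=shot('wrist','w11.png'); s=p['s'];print(s['time'],s['eef_pos'],s['ft_force'],s['torque'],np.array(s['tool_rot']).round(3))
for k,v in analyse(p,(170,60,440,300)).items(): print(k,v)
```

```text
22.0667 [0.58002835 0.17187512 0.10907955] [-2.14645402  2.39223119  6.59108766] [ 0.54632843  0.36141385 -0.0621005 ] [[-0.     0.855  0.519]
 [ 0.001  0.519 -0.855]
 [-1.     0.    -0.001]]
stripe_mean [0.5356 0.2167]
stripe_line_deg -31.8
nose_mean [0.4804 0.2056]
nose_rect ((4813.33203125, 2052.84765625), (205.0536651611328, 301.0180358886719), 88.5862808227539)
lid ((5585.9990234375, 2030.5382080078125), (983.4085693359375, 1064.6917724609375), 31.557222366333008)
```

View pics/w11.png

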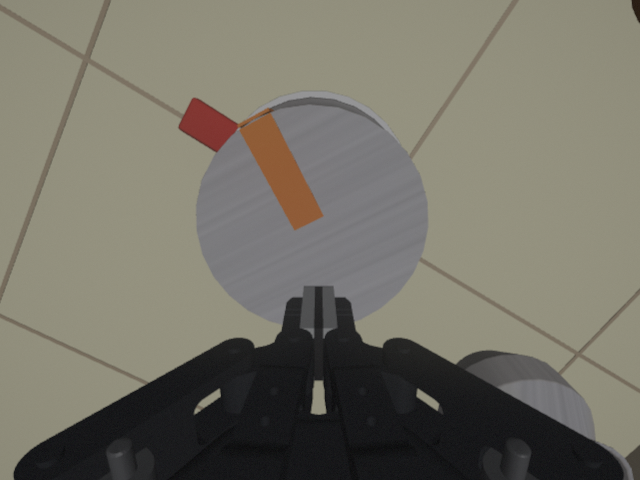

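>>> step_arm --increments '[[[-0.02, 0.12, 0], [-0.034, 0, 0], 0], [[0, 0.195, -0.004], [-0.054, 0, 0], 0], [[0, 0.195, -0.004], [-0.054, 0, 0], 0], [[0, 0.195, -0.004], [-0.054, 0, 0], 0], [[0, 0.195, -0.004], [-0.054, 0, 0], 0], [[0, 0.195, -0.004], [-0.054, 0, 0], 0], [[0, 0.195, -0.004], [-0.054, 0, 0], 0], [[0, 0.195, -0.004], [-0.054, 0, 0], 0], [[0, 0.195, -0.004], [-0.054, 0, 0], 0], [[0, 0.195, -0.004], [-0.054, 0, 0], 0]]'

```text
time: 22.95
eef_pos: [0.5924, 0.1847, 0.109]
tool_rot: [[-0.002, 0.484, 0.875], [0.0, 0.875, -0.484], [-1.0, -0.001, -0.002]]
ft_force: [-2.1, 1.9, 5.9]
finger_gap: 0.0001
```

Run:
```python
from tin import *
p=shot('wrist','w12.png'); s=p['s'];print(s['time'],s['eef_pos'],s['ft_force'],s['torque'],np.array(s['tool_rot']).round(3))
for k,v in analyse(p,(170,60,440,300)).items(): print(k,v)
```

```text
22.95 [0.5923991  0.18474594 0.10900177] [-2.11259206  1.9127712   5.91274676] [ 0.27564261  0.44664263 -0.00631581] [[-0.002  0.484  0.875]
 [ 0.     0.875 -0.484]
 [-1.    -0.001 -0.002]]
stripe_mean [0.5313 0.2055]
stripe_line_deg -5.3
nose_mean [0.4832 0.2043]
nose_rect ((4815.81884765625, 2048.72314453125), (206.2074737548828, 306.556640625), 89.53121185302734)
lid ((5581.794921875, 2036.16064453125), (985.3406982421875, 1042.32421875), 56.74783706665039)
```

View pics/w12.png

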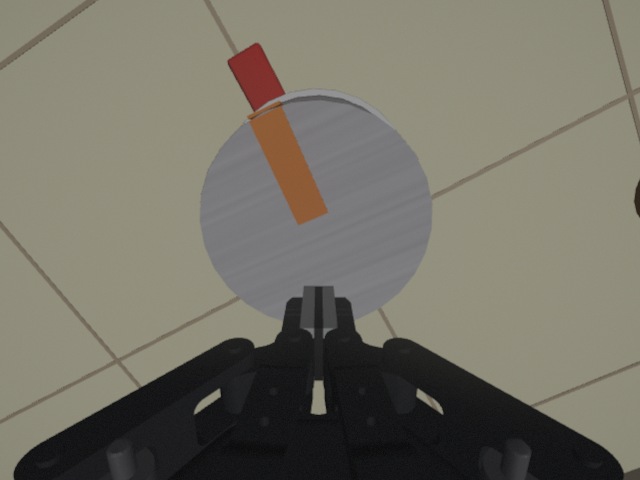

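>>> step_arm --increments '[[[0, 0.14, 0], [-0.038, 0, 0], 0], [[0, 0.14, 0], [-0.038, 0, 0], 0], [[0, 0, 0], [0, 0, 0], 0], [[0, 0, 0], [0, 0, 0], 0], [[-0.1, 0, 0], [0, 0, 0], 0], [[-0.2, 0, 0], [0, 0, 0], 0], [[-0.5, 0, 0], [0, 0, 0], 0], [[-1.5, 0, 0], [0, 0, 0], 0], [[-3, 0, 0], [0, 0, 0], 0], [[-3, 0, 0], [0, 0, 0], 0]]'

```text
time: 23.83
eef_pos: [0.5935, 0.1865, 0.1918]
tool_rot: [[-0.003, 0.418, 0.908], [-0.001, 0.908, -0.418], [-1.0, -0.002, -0.003]]
ft_force: [0.4, 0.3, -1.2]
finger_gap: -0.0005
```

Run:
```python
from tin import *
p=shot('wrist','w13.png'); s=p['s'];print(s['time'],s['eef_pos'],s['ft_force'],np.array(s['tool_rot']).round(3))
try:
  for k,v in analyse(p,(170,60,440,300)).items(): print(k,v)
except Exception as e: print(e)
```

```text
23.8333 [0.59348437 0.18651877 0.1918277 ] [ 0.43509277  0.31204021 -1.23500938] [[-0.003  0.418  0.908]
 [-0.001  0.908 -0.418]
 [-1.    -0.002 -0.003]]
stripe_mean [0.5315 0.2038]
stripe_line_deg -1.2
nose_mean [0.481 0.205]
nose_rect ((4814.91015625, 2049.175537109375), (206.07412719726562, 303.98223876953125), 89.36622619628906)
lid ((5562.5771484375, 2045.0574951171875), (988.800537109375, 1052.637451171875), 63.95793914794922)
```

View pics/w13.png

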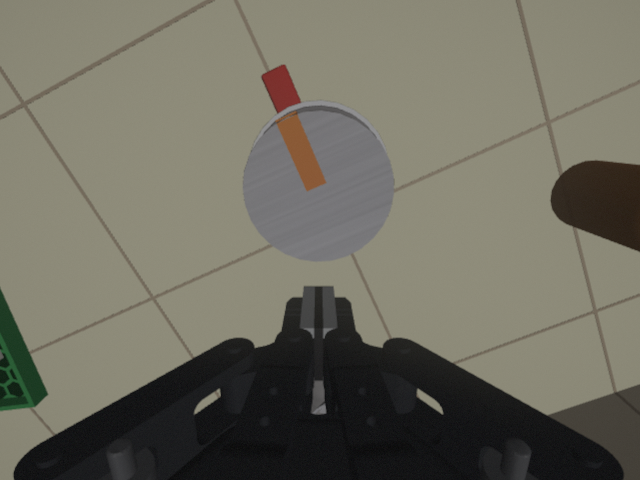

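>>> step_arm --increments '[[[-2, 0, 2], [0, 0, 0], 0], [[-2, 0, 3], [0, 0, 0], 0], [[-1, 0, 0], [0, 0, 0], 0], [[0, 0, 0], [0, 0, 0], 0], [[0, 0, 0], [0, 0, 0], 0], [[0, 0, 0], [0, 0, 0], 0], [[0, 0, 0], [0, 0, 0], 0], [[0, 0, 0], [0, 0, 0], 0], [[0, 0, 0], [0, 0, 0], 0], [[0, 0, 0], [0, 0, 0], 0]]'

```text
time: 24.72
eef_pos: [0.6395, 0.1663, 0.2415]
tool_rot: [[-0.001, 0.417, 0.909], [-0.0, 0.909, -0.417], [-1.0, -0.0, -0.001]]
ft_force: [0.5, -0.4, 0.1]
finger_gap: -0.0002
```

Run:
```python
from tin import *
shot('top','t14.png');p=shot('scene','s14.png');s=status.get_obs();print(s['time'],s['eef_pos'],s['ft_force'])
a=cv2.imread('pics/s14.png');cv2.imwrite('pics/s14z.png',cv2.resize(a[180:350,220:440],None,fx=3.5,fy=3.5))
```

```text
24.8167 [0.63977581 0.16622303 0.24176205] [-0.42374892 -0.3486426   0.33793646]
```

View pics/t14.png

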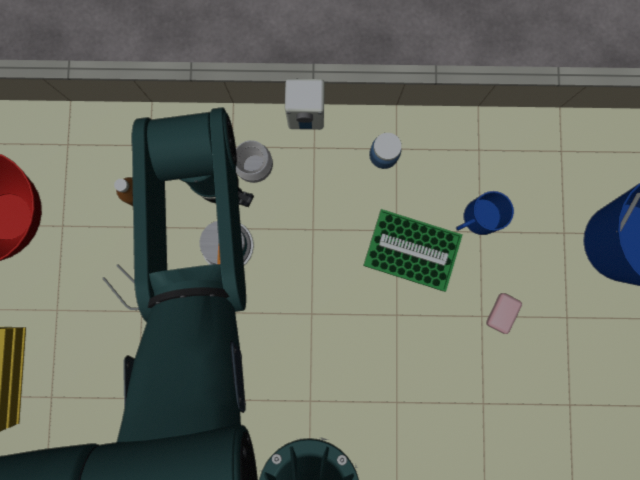

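View pics/s14z.png

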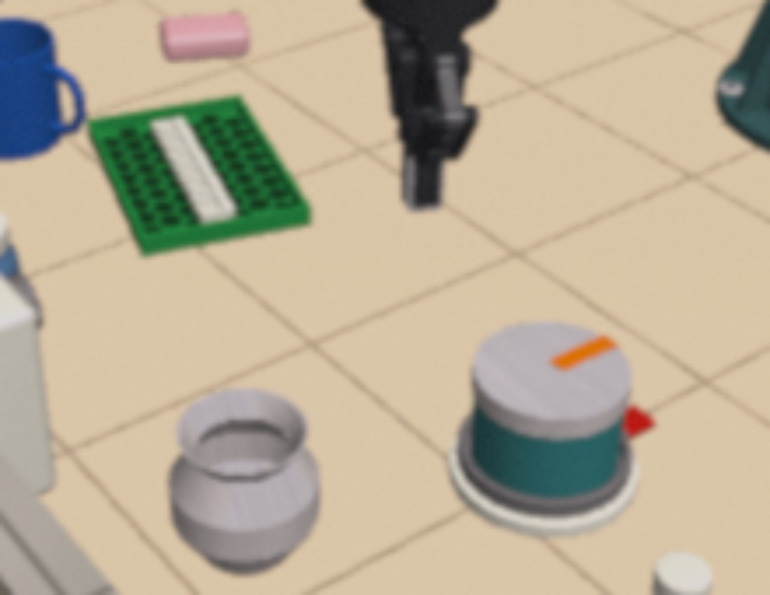

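The comb lies centred in the rack. The tin's stripe points at the red nose and the bystanders look undisturbed, so I'm handing in.

```bash
python3 -c "
from rig import env
print(env.close_job())"
```

```text
the job is handed in; nothing more can be done
None
```

I laid the comb in the soap rack and turned the tin until its label faced the red nose. I handed the job in at about 25 s; it gave no verdict.

- **Comb:** I gripped it across its width, lowered it until it rested on the rack floor, then released it. The last overhead and scene pictures show it flat and roughly centred inside the rim.
- **Tin:** I pressed a closed fingertip on the lid near its edge, at about 6 N, and drew it round about 77° in four passes. The last wrist picture puts the stripe at 178.8° and the nose at about 179.4°, so they agree within about 1° (the limit is 11°).
- **Surroundings:** The pictures show no bystander moved or tipped, though the arm hid part of the oil bottle and the tongue cleaner in the last overhead view. The arm was clear of everything, with force readings at noise level.
- **Where measurements disagreed:**
  - Estimates of the tin's centre from different views scattered by up to 6 mm. I put that down to segmentation and perspective, but the play of the tin in the dish is within that scatter. I did not check the 10 mm centring limit more precisely than that.
  - During the turn, two ways of reading the stripe's angle differed by 1 to 4°.

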